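# Gauge the bores of cast rock specimens and sort out the blocked ones

### The job

Take the green-handled pin gauge from its blue stand and try it in the bore of each of the three amber specimens in turn, on the yellow, then the white, then the blue pad, lowering it each time until its collar rests on the specimen or it stops part way. Only one specimen takes the whole pin: leave that one on its pad with the gauge standing fully home in it, and set the two in which the gauge stopped part way upright and flat in the red tray, without dropping them. Leave the other things on the table alone.

Things in the scene. Friction and masses are not known exactly. Their poses are not given: they have to be found in the camera images.
- pad_yellow (a point): Centre of the yellow pad, at its surface (z = 10 mm), on the fixed grey inspection board (350 x 125 x 10 mm). The pads, 116 x 108 mm, lie in a row 115 mm apart in the order yellow, white, blue. One specimen stands on each, within 9 mm of its centre.
- pad_white (a point): Centre of the white pad, the middle one, at its surface. Fixed equipment stands farther out: an amber model block 155 mm high and a white logger box 100 mm high beyond 0.5 m to either side, a clear tube rig 150 mm high beyond 0.78 m ahead.
- pad_blue (a point): Centre of the blue pad, at its surface.
- specimen_a_center (a point): One of three outwardly identical amber cast prisms, 80 (own x) x 52 (own y) x 70 mm high, 0.5 to 0.75 kg, upright on a pad, its x turned up to 0.4 rad from the board's. The point is its centre, 35 mm above its underside; own z is up. Which one has the clear bore cannot be seen and changes from start to start.
- specimen_a_mouth (a point): Centre of the bore's mouth in the middle of specimen_a's top face, 35 mm above its centre. Bore 19 mm wide with a 3 mm lead-in chamfer. In the clear bore the gauge goes in 50 mm, until its collar rests on the top face. In the other two a hidden drill stub, hard and immovable under the gauge, stops it 25 mm down.
- specimen_b_center (a point): One of three outwardly identical amber cast prisms, 80 (own x) x 52 (own y) x 70 mm high, 0.5 to 0.75 kg, upright on a pad, its x turned up to 0.4 rad from the board's. The point is its centre, 35 mm above its underside; own z is up. Which one has the clear bore cannot be seen and changes from start to start.
- specimen_b_mouth (a point): Centre of the bore's mouth in the middle of specimen_b's top face, 35 mm above its centre. Bore 19 mm wide with a 3 mm lead-in chamfer. In the clear bore the gauge goes in 50 mm, until its collar rests on the top face. In the other two a hidden drill stub, hard and immovable under the gauge, stops it 25 mm down.
- specimen_c_center (a point): One of three outwardly identical amber cast prisms, 80 (own x) x 52 (own y) x 70 mm high, 0.5 to 0.75 kg, upright on a pad, its x turned up to 0.4 rad from the board's. The point is its centre, 35 mm above its underside; own z is up. Which one has the clear bore cannot be seen and changes from start to start.
- specimen_c_mouth (a point): Centre of the bore's mouth in the middle of specimen_c's top face, 35 mm above its centre. Bore 19 mm wide with a 3 mm lead-in chamfer. In the clear bore the gauge goes in 50 mm, until its collar rests on the top face. In the other two a hidden drill stub, hard and immovable under the gauge, stops it 25 mm down.
- gauge_grip (a point): The pin gauge, 0.25 kg, upright in its stand: a steel pin 16 mm thick and 50 mm long pointing down, a steel collar 36 mm across and 6 mm thick above it, then a square green handle 28 x 28 mm and 70 mm high. The point is the handle's centre, 91 mm above the pin's tip; own x and y are square to the handle's flats, z is up.
- gauge_tip (a point): Lower end of the gauge's pin, 91 mm below the handle's centre.
- stand_hole (a point): Mouth of the hole in the top of the gauge's fixed blue stand (a 70 mm cube). The hole is 24 mm wide with a 4 mm lead-in chamfer and 66 mm deep; the gauge hangs in it by its collar, its tip 20 mm above the table.
- tray: Fixed red reject tray, 240 (own x) x 136 (own y) mm outside, 20 mm high, walls 4 mm, floor 4 mm thick. Origin at the centre of its underside, on the table. It and the stand change sides from start to start.
- bottle_mid (a point): Bystander, to be left alone: white bottle with blue cap, 60 mm across, 170 mm high. The point is half-way up its axis.
- weight_mid (a point): Bystander, to be left alone: brass weight, 54 mm across, 90 mm high. The point is half-way up its axis.
- jar_mid (a point): Bystander, to be left alone: closed amber glass jar, 60 mm across, 96 mm high. The point is half-way up its axis.
- driver_grip (a point): Bystander, to be left alone: screwdriver with orange handle, 180 mm long, 26 mm high, lying along its own x, handle to -x. The point is on its handle, 36 mm from its middle.
- wrench_grip (a point): Bystander, to be left alone: steel wrench, 160 mm long, under 20 mm high, lying along its own x. The point is on its handle, 20 to 50 mm from its middle.
- cup_mid (a point): Bystander, to be left alone: white ceramic cup, 76 mm across, 85 mm high. The point is half-way up its axis.
- case_mid (a point): Bystander, to be left alone: closed black case, 100 x 70 x 35 mm high. The point is at its centre.
There are look-alikes about, which are no part of the job. What is shaped like the part that bears specimen_a_center but pink or turquoise is not meant.

How it is judged:
By the outcome, as a careful person would: the job done as asked, in the order asked, and still so for the second after the job is handed in, with the robot touching nothing.
It also fails if it takes over 72 s, if anything falls off the work surface, if the arm or the gripper's body presses on something with over 40 N, if the wrist force passes 120 N, or if a joint passes its speed limit or range.

### The arm

A 6-joint arm with a two-finger parallel gripper is mounted at the origin on the work surface. World frame = base frame: x ahead of the robot, y to its left, z up, the work surface at z = 0. Lengths are in mm, angles in rad, forces in N, time in s.
With the tool pointing down it reaches from about 275 to 1000 mm from the base axis. Payload 8.4 kg.
Tool frame: the origin (TCP) lies midway between the tips of the shut fingers; the grasp point (between the pads) lies 19 mm behind it; z points along the fingers, y is the line along which they close (so a half turn about z gives the same grasp; the last joint's range is limited). The gripper opens to 85 mm and grips with 20 to 120 N. Pads are 22 mm wide; open, the fingers measure 114 mm over their backs; the gripper's body (76 mm by 85 mm) begins 54 mm behind the grasp point. The pads swing forward as they close: fully open they stand 13 mm farther back than shut.
Start: joints at [-1.309, 0.353, 1.633, -0, 1.155, -0.002], TCP at [162.968, -603.382, 231.281] pointing down, gripper open.
Joint ranges: [-2.63, 2.63], [-0.92, 2.1], [0.06, 2.66], [-1.3, 4.44], [0, 2.69], [-3.02, 3.02]. Speed limits (rad/s): [2.22, 2.22, 2.79, 3.14, 3.14, 3.14].

### API

Orientations are given as [roll, pitch, yaw] about the fixed x, y, z axes, in that order (R = Rz(yaw) Ry(pitch) Rx(roll)).
In Python, from rig import monitor, imaging, r gives the robot as it stands.
- The arm moves only by the tool drive_tool, never from a script. Its argument "plan" is a list of rows, each an object of numbers: "x", "y", "z": the shift along the tool's x, y, z in units of 50 mm (1.0 is 50 mm); "ax", "ay", "az": the turn, a rotation vector about the tool's x, y, z in units of 6 degrees (1.0 is 6 degrees); "hand": the finger opening in mm, from 0 to 85.4. In form: [{"x": .., "y": .., "z": .., "ax": .., "ay": .., "az": .., "hand": ..}, ...]. A call has 1 to 8 rows; each row is the pose to reach, as a shift and turn from the pose commanded when the call began, along the tool's axes at that moment; what a row does not reach only later rows make up. A row lasts 1/10 s, in which the tool goes at most 50 mm and 8.59 degrees, less where a joint would pass 70% of its speed; a pose out of reach is approached as far as the arm can. A call with a gripper value outside its range is refused whole. The fingers move at their own pace and stop on an object; "grip_force" is the grip in N (left out, the last holds). Time passes only in rows, so rows that repeat a pose let the fingers close. It gives the time, the measured TCP pose, the force, the opening and the grip force at its end, in the units of the state.
- monitor.sense(): the state, without advancing time (a new reading comes with each control period).
- imaging.grab_frame(name): name is "scene" or "top"; returns the picture (420x560x3 uint8, red, green, blue); there is no depth.
- imaging.camera_info(name): a dict with "mtx" (3x3 intrinsics, pixels), "dist" ([k1, k2, p1, p2, k3] as OpenCV has them; the pictures are not rectified), "R" (3x3) and "t" (3): a world point X has camera coordinates R X + t. Camera axes: x right, y down, z forward; pixel columns grow to the right and rows downward; lengths in mm; the calibration is good to about 2 mm. A picture is of the moment at which its call begins. camera_info takes no time and is no camera call.
- r.sign_off(): hands the job in; it is judged then, once.
The state is a dict: "clock": time; "qpos": joint angles; "qvel": joint speeds; "joint_efforts": joint torques, N m; "eef_pos": TCP position; "tcp_rot": TCP orientation; "contact_force": force on the tool from outside, world axes, zero at the start; "wrist_torque": the same for the moment, N m; "opening": opening from 0.0 (shut) to 1.0 (fully open); "grasp_force": force on a finger pad.
Only numpy, scipy, OpenCV 4.12 (cv2) and the standard library are available. Lean on these libraries where they do the work, as an engineer would, in place of code of your own. Each camera call takes 0.05 s, during which the arm holds its last target. There are 200 camera calls.

## Working session

There is one attempt and no reset: what is moved stays moved. The work goes in short steps, Python scripts to look and compute and a tool call to move; the robot and the scene stay as the last step left them, time stands still between calls to the robot, and variables do not carry over. Pictures are saved under pics/ and viewed, at most 10 in all, crops included, and the job is handed in when it is done.

Besides the shell and the picture viewer there is one more tool, called as name([rows], argument=value, ...), one row to a line, values as JSON. drive_tool: Moves the arm, as the interface text tells. Its arguments: {"type":"object","properties":{"plan":{"type":"array","items":{"type":"object","properties":{"x":{"type":"number"},"y":{"type":"number"},"z":{"type":"number"},"ax":{"type":"number"},"ay":{"type":"number"},"az":{"type":"number"},"hand":{"type":"number"}}}},"grip_force":{"type":"number"}},"required":["plan"]}

```bash
ls; mkdir -p pics; python3 - <<'E'
from rig import monitor, imaging, r
import cv2
for n in("scene","top"):
    im=imaging.grab_frame(n); cv2.imwrite(f"pics/{n}0.png",cv2.resize(im[:,:,::-1],(800,600),interpolation=cv2.INTER_CUBIC))
    cv2.imwrite(f"{n}_raw.png",im[:,:,::-1])
    print(imaging.camera_info(n))
print(monitor.sense())
E
```

```text
pics
{'mtx': array([[457.83549142,   0.        , 285.01896459],
       [  0.        , 457.83549142, 202.88335049],
       [  0.        ,   0.        ,   1.        ]]), 'dist': array([-0.15188816,  0.        ,  0.        ,  0.        ,  0.        ]), 'R': array([[ 0.18849756,  0.98204941, -0.0069006 ],
       [ 0.64136441, -0.12842055, -0.75641249],
       [-0.74372063,  0.13815611, -0.6540585 ]]), 't': array([-109.28703587, -238.34430292, 1473.34554846])}
{'mtx': array([[498.37851324,   0.        , 284.12580584],
       [  0.        , 498.37851324, 211.30607938],
       [  0.        ,   0.        ,   1.        ]]), 'dist': array([0.0499511, 0.       , 0.       , 0.       , 0.       ]), 'R': array([[-0.02899165, -0.99955303, -0.00729571],
       [-0.99782758,  0.02937202, -0.05896958],
       [ 0.05915751,  0.00557023, -0.99823312]]), 't': array([   9.94488984,  494.52923116, 1131.39223592])}
{'clock': 0.1, 'qpos': array([-1.30943592e+00,  3.53598693e-01,  1.63405752e+00,  5.97802452e-07,
        1.15521692e+00, -2.45376569e-03]), 'qvel': array([-0.00011125, -0.0021438 , -0.00271909, -0.00091377,  0.00071018,
        0.00102051]), 'joint_efforts': array([ 2.19775657e-04, -6.06359768e+01, -3.42819321e+01,  2.34498339e-05,
        3.94774324e-03, -2.30911115e-05]), 'eef_pos': array([ 162.83372444, -602.96676232,  230.6253538 ]), 'tcp_rot': array([-3.14031218e+00, -3.68858927e-06,  2.63813933e-01]), 'contact_force': array([ 0.16928905,  0.40538695, -0.01370748]), 'wrist_torque': array([ 0.01014487, -0.01573121,  0.02138611]), 'grasp_force': 0.0, 'opening': 0.999049843497868}
```

View pics/top0.png

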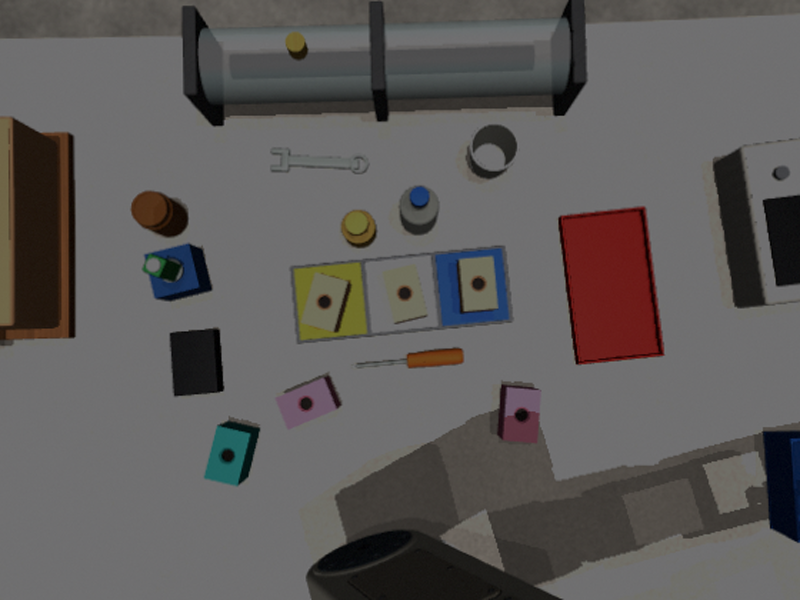

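View pics/scene0.png

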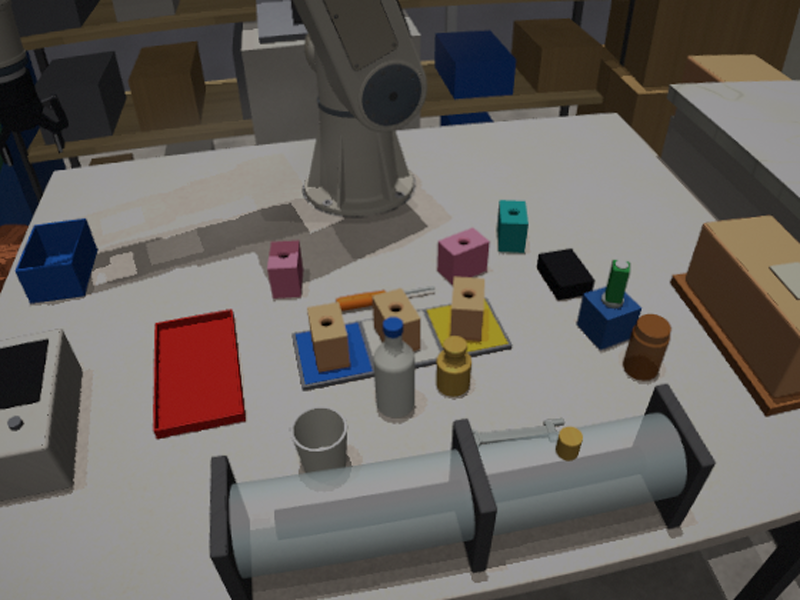

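The top view shows three amber/cream specimens with bores at (324,302) on yellow, (405,293) on white and (479,283) on blue. Pink (307,403), pink (521,414) and turquoise (228,455) are look-alikes. The gauge is at (155,265) in the blue stand, which is near (178,272). The tray is at (612,285). I'll confirm this in one enlarged crop.

```bash
cat > h.py <<'E'
from rig import monitor, imaging, r
import cv2, numpy as np
from scipy.spatial.transform import Rotation as Ro
def world(n,px,z):
    c=imaging.camera_info(n); R=np.array(c["R"]);t=np.array(c["t"])
    u=cv2.undistortPoints(np.array(px,float).reshape(-1,1,2),c["mtx"],c["dist"]).reshape(-1,2)
    d=np.c_[u,np.ones(len(u))]@R; o=-R.T@t
    return (o+d*((np.asarray(z)-o[2])/d[:,2])[:,None]).round(1)
def to(p,yaw):
    "shift/turn in plan units from the present commanded pose (approx. measured) to world p, tool down, with given yaw"
    s=monitor.sense(); A=Ro.from_euler('xyz',s["tcp_rot"]); B=Ro.from_euler('xyz',[np.pi,0,yaw])
    return (A.inv().apply(np.array(p)-s["eef_pos"])/50).round(3),((A.inv()*B).as_rotvec(degrees=True)/6).round(3)
E
python3 - <<'E'
import cv2,numpy as np
im=cv2.imread("top_raw.png")
im=np.clip(im.astype(float)*1.6,0,255).astype('uint8')
a=cv2.resize(im[170:240,200:360],(800,350),interpolation=cv2.INTER_CUBIC)
b=cv2.resize(im[165:215,95:155],(300,250),interpolation=cv2.INTER_CUBIC)
s=cv2.imread("scene_raw.png")
s=np.clip(s.astype(float)*1.6,0,255).astype('uint8')
c=cv2.resize(s[175:245,400:460],None,fx=3.57,fy=3.57,interpolation=cv2.INTER_CUBIC)[:250]
o=np.zeros((600,800,3),'uint8');o[:350]=a;o[350:,:300]=b;o[350:,320:320+c.shape[1]]=c
cv2.imwrite("pics/crop1.png",o)
E
```

```text
(no output)
```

View pics/crop1.png

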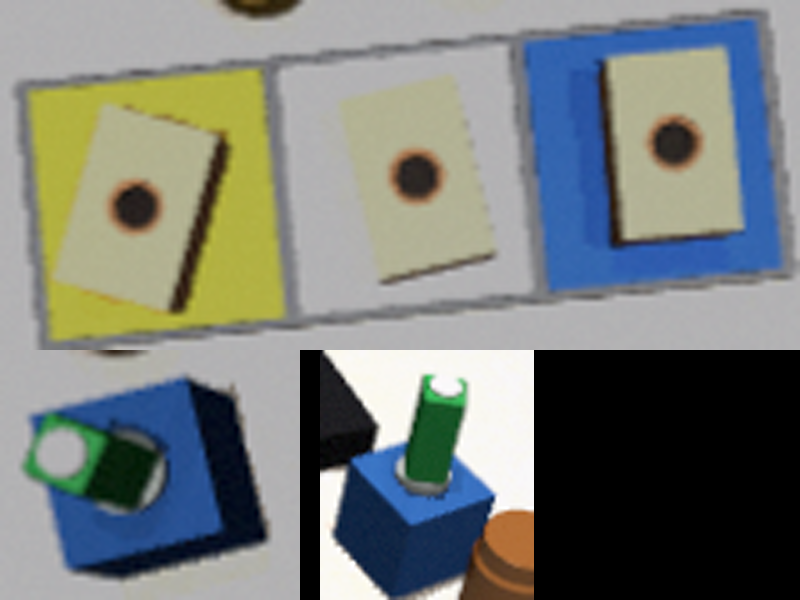

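The crop confirms the three amber specimens: yellow bore (134,207), white (416,176), blue (676,143). It also shows the green-handled gauge hanging by its collar in the blue stand, with the handle top at (66,454).

```bash
python3 - <<'E'
from h import *
cv=lambda p,o,f=5:(np.array(p,float)+.5)/f-.5+np.array(o)
B=world("top",cv([(134,207),(416,176),(676,143)],(200,170)),80);print("bores",B)
for n,c in dict(y=[(103,106),(225,134),(172,312),(56,278)],w=[(341,98),(457,76),(495,256),(383,282)],b=[(607,60),(724,46),(744,231),(619,240)]).items():
    W=world("top",cv(c,(200,170)),80); d=W[0]-W[3]+W[1]-W[2]; e=W[0]-W[1]+W[3]-W[2]
    print(n,W.mean(0),"long-dir",np.arctan2(d[1],d[0]),"from short",np.arctan2(e[1],e[0])-np.pi/2,np.hypot(*d[:2])/2,np.hypot(*e[:2])/2)
H=world("top",cv([(52,65),(106,90),(84,144),(27,116)],(95,165)),146)
print("handle",H,H.mean(0)); d=H[0]-H[1]+H[3]-H[2];print(np.arctan2(d[1],d[0]));d=H[1]-H[2]+H[0]-H[3];print(np.arctan2(d[1],d[0]))
S=world("top",cv([(30,65),(188,28),(222,178),(70,218)],(95,165)),70);print("stand",S,S.mean(0));d=S[0]-S[1]+S[3]-S[2];print(np.arctan2(d[1],d[0]))
T=world("top",cv([(560,216),(645,208),(663,354),(577,362)],(0,0),1/.7),20);print("tray",T,T.mean(0));d=T[0]-T[3]+T[1]-T[2];print(np.arctan2(d[1],d[0]))
I=world("top",cv([(419,197),(358,222),(435,358),(490,157)],(0,0),1/.7),[170,96,13,85]);print("bottle,weight?,driver,cup",I)
print("red corners board",world("top",cv([(18,86),(768,14),(795,272),(44,345)],(200,170)),10))
sc=[(443,382)];print("scene handle top",world("scene",np.array([[400+443/3.57-320/3.57, 175+(384-350)/3.57]]),146))
E
```

```text
bores [[ 495.1  120.2   80. ]
 [ 505.    -2.4   80. ]
 [ 516.  -115.5   80. ]]
y [494.9  118.05  80.  ] long-dir -0.300920234360425 from short -0.2844676609699637 78.94757754358271 53.44801212393215
w [504.125  -3.675  80.   ] long-dir 0.18674994218082672 from short 0.17799558810202987 81.05939180625525 50.5486399421389
b [ 515.525 -114.425   80.   ] long-dir 0.05212119835531619 from short 0.06555768035064635 79.6581759771086 52.663127518217145
handle [[566.3 357.2 146. ]
 [555.4 335.6 146. ]
 [533.6 344.7 146. ]
 [545.7 367.5 146. ]] [550.25 351.25 146.  ]
1.0928384245909293
-0.42911240104033216
stand [[577.  394.4  70. ]
 [591.4 325.6  70. ]
 [525.  311.7  70. ]
 [509.4 377.7  70. ]] [550.7  352.35  70.  ]
1.7897794416814365
tray [[ 625.5 -255.6   20. ]
 [ 633.8 -391.1   20. ]
 [ 400.2 -408.    20. ]
 [ 391.1 -272.8   20. ]] [ 512.65  -331.875   20.   ]
0.072734712111825
bottle,weight?,driver,cup [[ 632.3  -27.7  170. ]
 [ 612.6   63.9   96. ]
 [ 403.6  -48.2   13. ]
 [ 708.  -139.1   85. ]]
red corners board [[ 557.2  181.1   10. ]
 [ 580.3 -166.9   10. ]
 [ 460.6 -174.9   10. ]
 [ 437.1  171.5   10. ]]
scene handle top [[549.4 351.  146. ]]
```

```bash
python3 - <<'E'
from h import *
print(to((550.3,351.3,200),1.117))
E
```

```text
(array([ 12.458, -16.403,   0.634]), array([-1.100e-02, -5.000e-03, -8.147e+00]))
```

drive_tool([
  {"x":12.46,"y":-16.4,"z":0,"az":-8.15,"hand":60},
  {"x":12.46,"y":-16.4,"z":0,"az":-8.15,"hand":60},
  {"x":12.46,"y":-16.4,"z":0,"az":-8.15,"hand":60},
  {"x":12.46,"y":-16.4,"z":0,"az":-8.15,"hand":60},
  {"x":12.46,"y":-16.4,"z":0,"az":-8.15,"hand":60},
  {"x":12.46,"y":-16.4,"z":0,"az":-8.15,"hand":60},
  {"x":12.46,"y":-16.4,"z":0,"az":-8.15,"hand":60},
  {"x":12.46,"y":-16.4,"z":0,"az":-8.15,"hand":60},
], grip_force=60)

```text
invalid input
```

```bash
python3 - <<'E'
from h import *
s=monitor.sense();print(s["eef_pos"],s["tcp_rot"],s["qpos"],s["contact_force"])
print(to((550.3,351.3,200),1.117))
E
```

```text
[ 162.83372444 -602.96676232  230.6253538 ] [-3.14031218e+00 -3.68858927e-06  2.63813933e-01] [-1.30943592e+00  3.53598693e-01  1.63405752e+00  5.97802452e-07
  1.15521692e+00 -2.45376569e-03] [ 0.16928905  0.40538695 -0.01370748]
(array([ 12.458, -16.403,   0.634]), array([-1.100e-02, -5.000e-03, -8.147e+00]))
```

drive_tool([
  {"x":12.46,"y":-16.4,"z":0,"ax":0,"ay":0,"az":-8.15,"hand":60},
  {"x":12.46,"y":-16.4,"z":0,"ax":0,"ay":0,"az":-8.15,"hand":60},
  {"x":12.46,"y":-16.4,"z":0,"ax":0,"ay":0,"az":-8.15,"hand":60},
  {"x":12.46,"y":-16.4,"z":0,"ax":0,"ay":0,"az":-8.15,"hand":60},
  {"x":12.46,"y":-16.4,"z":0,"ax":0,"ay":0,"az":-8.15,"hand":60},
  {"x":12.46,"y":-16.4,"z":0,"ax":0,"ay":0,"az":-8.15,"hand":60},
  {"x":12.46,"y":-16.4,"z":0,"ax":0,"ay":0,"az":-8.15,"hand":60},
  {"x":12.46,"y":-16.4,"z":0,"ax":0,"ay":0,"az":-8.15,"hand":60},
], grip_force=60)

```text
clock: 0.9
eef_pos: [313.6, -230.9, 231.3]
tcp_rot: [3.141, -0.0, 1.117]
contact_force: [1.4, 0.0, 0.7]
opening: 0.705
grasp_force: 0.0
```

```bash
python3 - <<'E'
from h import *
s=monitor.sense();print(s["eef_pos"],s["tcp_rot"],s["qpos"],s["contact_force"])
print(to((550.3,351.3,200),1.117))
E
```

```text
[ 313.64146835 -230.8999924   231.25177403] [ 3.14134775e+00 -8.30943348e-05  1.11684270e+00] [-6.38567387e-01 -2.93098829e-02  2.09908527e+00  1.44241723e-04
  1.07159178e+00 -1.84682785e-01] [1.41973256 0.01675334 0.65881068]
(array([12.54 , -0.853,  0.626]), array([ 0.002, -0.001, -0.002]))
```

drive_tool([
  {"x":12.5,"y":-0.85,"z":0,"ax":0,"ay":0,"az":0,"hand":60},
  {"x":12.5,"y":-0.85,"z":0,"ax":0,"ay":0,"az":0,"hand":60},
  {"x":12.5,"y":-0.85,"z":0,"ax":0,"ay":0,"az":0,"hand":60},
  {"x":12.5,"y":-0.85,"z":0,"ax":0,"ay":0,"az":0,"hand":60},
  {"x":12.5,"y":-0.85,"z":0,"ax":0,"ay":0,"az":0,"hand":60},
  {"x":12.5,"y":-0.85,"z":0,"ax":0,"ay":0,"az":0,"hand":60},
  {"x":12.5,"y":-0.85,"z":0,"ax":0,"ay":0,"az":0,"hand":60},
  {"x":12.5,"y":-0.85,"z":0,"ax":0,"ay":0,"az":0,"hand":60},
])

```text
clock: 1.7
eef_pos: [464.1, 140.1, 231.2]
tcp_rot: [3.142, 0.0, 1.118]
contact_force: [0.8, -0.6, 0.1]
opening: 0.697
grasp_force: 0.0
```

```bash
python3 - <<'E'
from h import *
print(to((550.3,351.3,200),1.117))
E
```

```text
(array([ 4.553, -0.3  ,  0.623]), array([0.001, 0.002, 0.008]))
```

drive_tool([
  {"x":4.54,"y":-0.3,"z":0,"ax":0,"ay":0,"az":0,"hand":60},
  {"x":4.54,"y":-0.3,"z":0,"ax":0,"ay":0,"az":0,"hand":60},
  {"x":4.54,"y":-0.3,"z":0,"ax":0,"ay":0,"az":0,"hand":60},
  {"x":4.54,"y":-0.3,"z":0,"ax":0,"ay":0,"az":0,"hand":60},
  {"x":4.54,"y":-0.3,"z":0,"ax":0,"ay":0,"az":0,"hand":60},
  {"x":4.54,"y":-0.3,"z":0.5,"ax":0,"ay":0,"az":0,"hand":60},
  {"x":4.54,"y":-0.3,"z":0.9,"ax":0,"ay":0,"az":0,"hand":60},
  {"x":4.54,"y":-0.3,"z":0.9,"ax":0,"ay":0,"az":0,"hand":60},
])

```text
clock: 2.5
eef_pos: [548.0, 347.6, 182.8]
tcp_rot: [-3.138, 0.005, 1.118]
contact_force: [-0.3, -0.8, 0.1]
opening: 0.697
grasp_force: 0.0
```

```bash
python3 - <<'E'
from h import *
print(to((550.3,351.3,92),1.117))
im=imaging.grab_frame("top");s=imaging.grab_frame("scene")
a=cv2.resize(im[140:230,70:170],None,fx=5,fy=5,interpolation=cv2.INTER_CUBIC)[:450,:400];b=cv2.resize(s[120:220,390:470],None,fx=5,fy=5,interpolation=cv2.INTER_CUBIC)[:450,:400]
cv2.imwrite("pics/appr.png",np.clip(np.hstack([a,b])[:,:,::-1]*1.6,0,255).astype('uint8'))
E
```

```text
(array([0.097, 0.014, 1.816]), array([-0.03 ,  0.049,  0.007]))
```

View pics/appr.png

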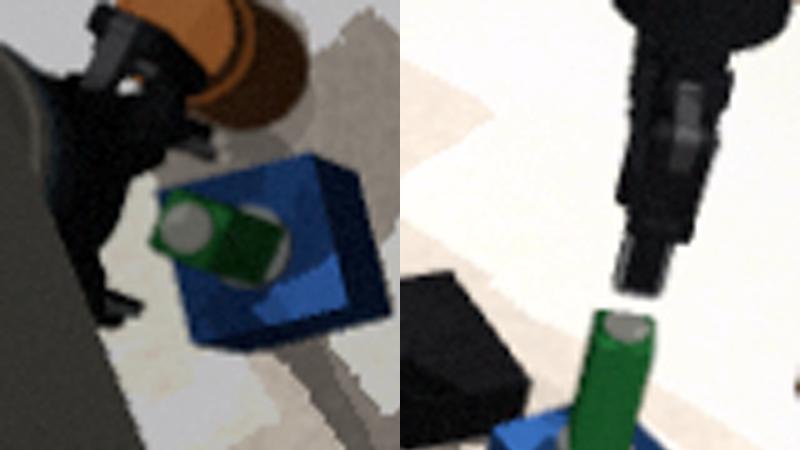

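The top view shows the open fingers straddling the handle, with tips at about (205,150) and (130,305). The jar at (250,90) is close to the far finger, so I'll check that clearance.

```bash
python3 - <<'E'
from h import *
im=cv2.imread("top_raw.png")[130:165,85:135]
# jar body silhouette: brownish
hsv=cv2.cvtColor(im,cv2.COLOR_BGR2HSV); m=cv2.inRange(hsv,(3,120,30),(20,255,255))
ys,xs=np.nonzero(m); print(xs.min()+85,xs.max()+85,ys.min()+130,ys.max()+130)
print(world("top",[[106,147]],96), world("top",[[113,152]],50))
# scene: jar lid centre/ base
print(world("scene",[[653*.7,330*.7]],96),world("scene",[[644*.7,366*.7]],12))
J=world("scene",[[653*.7,330*.7]],96)[0][:2]
for yaw in (1.117,-.454):
  c=np.array([np.sin(yaw),-np.cos(yaw)]);t=np.array([np.cos(yaw),np.sin(yaw)])
  for s in(1,-1):
    q=np.array([550.3,351.3]); v=(J-q); print(yaw,s,"along closing",v@c*s,"across",v@t)
E
```

```text
92 120 134 164
[[639.  372.5  96. ]] [[636.5 373.8  50. ]]
[[654.2 368.4  96. ]] [[652.7 375.5  12. ]]
1.117 1 along closing 85.887901696678 across 60.91706117453298
1.117 -1 along closing -85.887901696678 across 60.91706117453298
-0.454 1 along closing -60.934552975125854 across 85.87549274223467
-0.454 -1 along closing 60.934552975125854 across 85.87549274223467
```

drive_tool([
  {"x":0,"y":0,"z":0,"ax":0,"ay":0,"az":0,"hand":60},
  {"x":0,"y":0,"z":0.4,"ax":0,"ay":0,"az":0,"hand":60},
  {"x":0,"y":0,"z":0.4,"ax":0,"ay":0,"az":0,"hand":60},
])

```text
clock: 2.9
eef_pos: [549.4, 347.9, 165.7]
tcp_rot: [-3.141, 0.001, 1.117]
contact_force: [0.7, -0.4, -0.5]
opening: 0.697
grasp_force: 0.0
```

```bash
python3 - <<'E'
from h import *
print(monitor.sense()["eef_pos"],to((550.3,351.3,92),1.117))
E
```

```text
[549.3901324  347.85098338 165.66245943] (array([ 0.072, -0.013,  1.473]), array([-0.008,  0.012, -0.   ]))
```

drive_tool([
  {"x":0.07,"y":-0.01,"z":0.8,"ax":0,"ay":0,"az":0,"hand":60},
  {"x":0.07,"y":-0.01,"z":1.46,"ax":0,"ay":0,"az":0,"hand":60},
  {"x":0.07,"y":-0.01,"z":1.46,"ax":0,"ay":0,"az":0,"hand":60},
  {"x":0.07,"y":-0.01,"z":1.46,"ax":0,"ay":0,"az":0,"hand":24},
  {"x":0.07,"y":-0.01,"z":1.46,"ax":0,"ay":0,"az":0,"hand":20},
  {"x":0.07,"y":-0.01,"z":1.46,"ax":0,"ay":0,"az":0,"hand":20},
  {"x":0.07,"y":-0.01,"z":1.46,"ax":0,"ay":0,"az":0,"hand":20},
  {"x":0.07,"y":-0.01,"z":1.46,"ax":0,"ay":0,"az":0,"hand":20},
], grip_force=60)

```text
clock: 3.7
eef_pos: [552.5, 352.7, 95.9]
tcp_rot: [3.139, -0.003, 1.117]
contact_force: [0.0, 0.6, 6.8]
opening: 0.32
grasp_force: 59.7
```

```bash
python3 - <<'E'
from h import *
s=monitor.sense();print(s["eef_pos"],s["wrist_torque"],s["grasp_force"],s["opening"]*85.4)
E
```

```text
[552.45916475 352.69329093  95.94585639] [-0.10198703  0.01002088  0.0207315 ] 59.74195897579193 27.35590134302904
```

drive_tool([
  {"x":0,"y":0,"z":-0.8,"ax":0,"ay":0,"az":0,"hand":20},
  {"x":0,"y":0,"z":-1.6,"ax":0,"ay":0,"az":0,"hand":20},
  {"x":-0.5,"y":0.1,"z":-2.0,"ax":0,"ay":0,"az":0,"hand":20},
  {"x":-1.4,"y":0.3,"z":-2.0,"ax":0,"ay":0,"az":0,"hand":20},
  {"x":-2.3,"y":0.5,"z":-2.0,"ax":0,"ay":0,"az":0,"hand":20},
  {"x":-3.2,"y":0.7,"z":-2.0,"ax":0,"ay":0,"az":0,"hand":20},
  {"x":-4.1,"y":0.87,"z":-2.0,"ax":0,"ay":0,"az":0,"hand":20},
  {"x":-4.7,"y":1.0,"z":-2.0,"ax":0,"ay":0,"az":0,"hand":20},
])

```text
clock: 4.5
eef_pos: [491.8, 116.2, 194.2]
tcp_rot: [3.141, 0.0, 1.117]
contact_force: [0.3, 0.7, -2.5]
opening: 0.321
grasp_force: 60.2
```

drive_tool([
  {"x":0,"y":0,"z":0,"ax":0,"ay":0,"az":0,"hand":20},
  {"x":0,"y":0,"z":0,"ax":0,"ay":0,"az":0,"hand":20},
  {"x":0,"y":0,"z":0,"ax":0,"ay":0,"az":0,"hand":20},
])

```text
clock: 4.8
eef_pos: [493.6, 119.3, 193.9]
tcp_rot: [3.141, -0.001, 1.117]
contact_force: [0.3, 0.3, -2.1]
opening: 0.322
grasp_force: 60.2
```

```bash
python3 - <<'E'
from h import *
s=monitor.sense();print(s["eef_pos"],s["tcp_rot"],s["contact_force"],s["wrist_torque"],s["grasp_force"],s["opening"]*85.4)
im=imaging.grab_frame("top");s=imaging.grab_frame("scene")
a=cv2.resize(im[170:250,180:260],(400,400),interpolation=cv2.INTER_CUBIC);b=cv2.resize(s[150:250,290:370],(400,500),interpolation=cv2.INTER_CUBIC)[:400]
b=cv2.resize(s[150:250,290:370],(400,500),interpolation=cv2.INTER_CUBIC)
o=np.zeros((500,800,3),'uint8');o[:400,:400]=a;o[:,400:]=b
cv2.imwrite("pics/y1.png",np.clip(o[:,:,::-1]*1.6,0,255).astype('uint8'))
E
```

```text
[493.63290727 119.33260174 193.92951345] [ 3.14068296e+00 -1.10511349e-03  1.11744586e+00] [ 0.2701336   0.29832585 -2.13355409] [-0.01067065 -0.01443212  0.04816796] 60.16742706298828 27.505121927235596
```

View pics/y1.png

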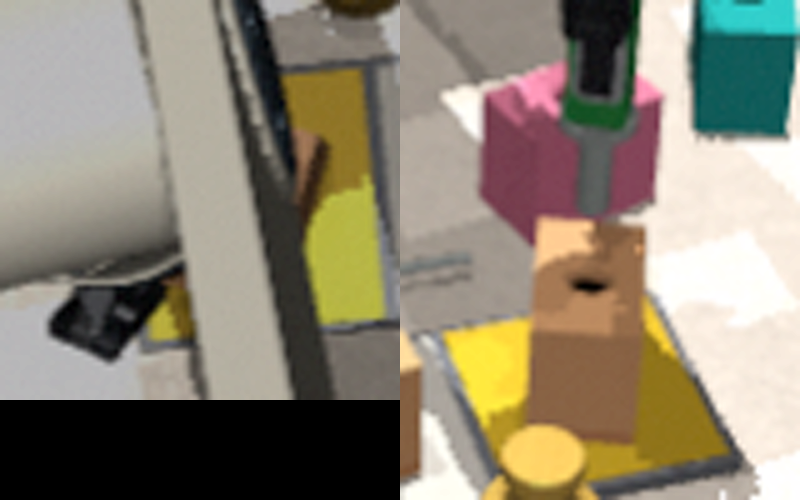

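In the scene crop, the pin tip is at (594,210), the collar underside at (598,135) and the yellow bore mouth at (588,285).

```bash
python3 - <<'E'
from h import *
f=lambda p:((np.array(p,float)+.5)/5-.5+np.array([290,150])-np.array([80,0]))
for p,z in(((594,211),118),((598,135),168),((588,285),80)): print(p,z,world("scene",[f(p)],z))
print("if tip z 120/116",world("scene",[f((594,211))],120),world("scene",[f((594,211))],116))
# yellow bore from original scene image
m=cv2.imread("scene_raw.png"); g=m[195:225,310:345].sum(2); 
ys,xs=np.nonzero(g<np.percentile(g,3));print(xs.mean()+310,ys.mean()+195)
E
```

```text
(594, 211) 118 [[494.9 118.  118. ]]
(598, 135) 168 [[502.6 115.  168. ]]
(588, 285) 80 [[502.5 115.3  80. ]]
if tip z 120/116 [[497.3 117.3 120. ]] [[492.6 118.8 116. ]]
323.3666666666667 203.2
```

drive_tool([
  {"x":0.03,"y":0.03,"z":0.4,"ax":0,"ay":0,"az":0,"hand":20},
  {"x":0.03,"y":0.03,"z":0.65,"ax":0,"ay":0,"az":0,"hand":20},
  {"x":0.03,"y":0.03,"z":0.75,"ax":0,"ay":0,"az":0,"hand":20},
  {"x":0.03,"y":0.03,"z":0.82,"ax":0,"ay":0,"az":0,"hand":20},
  {"x":0.03,"y":0.03,"z":0.88,"ax":0,"ay":0,"az":0,"hand":20},
  {"x":0.03,"y":0.03,"z":0.88,"ax":0,"ay":0,"az":0,"hand":20},
])

```text
clock: 5.5
eef_pos: [495.4, 119.5, 149.3]
tcp_rot: [3.141, -0.0, 1.117]
contact_force: [0.6, 1.0, -3.3]
opening: 0.32
grasp_force: 60.1
```

```bash
python3 - <<'E'
from h import *
s=monitor.sense();print(s["eef_pos"],s["tcp_rot"],s["contact_force"],s["wrist_torque"])
E
```

```text
[495.40091195 119.5041461  149.28360321] [ 3.14110199e+00 -4.74360659e-04  1.11731023e+00] [ 0.62568825  1.03800995 -3.26524846] [ 0.05033823 -0.4537984   0.01085902]
```

drive_tool([
  {"x":0,"y":0,"z":0.08,"ax":0,"ay":0,"az":0,"hand":20},
  {"x":0,"y":0,"z":0.16,"ax":0,"ay":0,"az":0,"hand":20},
  {"x":0,"y":0,"z":0.22,"ax":0,"ay":0,"az":0,"hand":20},
  {"x":0,"y":0,"z":0.26,"ax":0,"ay":0,"az":0,"hand":20},
  {"x":0,"y":0,"z":0.26,"ax":0,"ay":0,"az":0,"hand":20},
])

```text
clock: 6.0
eef_pos: [495.3, 119.4, 136.1]
tcp_rot: [3.141, -0.0, 1.117]
contact_force: [2.1, 0.5, -5.2]
opening: 0.319
grasp_force: 60.0
```

```bash
python3 - <<'E'
from h import *
s=monitor.sense();print(s["eef_pos"],s["tcp_rot"],s["contact_force"],s["wrist_torque"])
E
```

```text
[495.25897436 119.37552122 136.06784508] [ 3.14134407e+00 -2.36210553e-04  1.11715972e+00] [ 2.11730212  0.53383806 -5.16066882] [ 0.08534222 -0.70691622 -0.01109824]
```

drive_tool([
  {"x":0,"y":0,"z":0.04,"ax":0,"ay":0,"az":0,"hand":20},
  {"x":0,"y":0,"z":0.08,"ax":0,"ay":0,"az":0,"hand":20},
  {"x":0,"y":0,"z":0.12,"ax":0,"ay":0,"az":0,"hand":20},
  {"x":0,"y":0,"z":0.14,"ax":0,"ay":0,"az":0,"hand":20},
  {"x":0,"y":0,"z":0.14,"ax":0,"ay":0,"az":0,"hand":20},
])

```text
clock: 6.5
eef_pos: [495.2, 119.4, 129.2]
tcp_rot: [3.141, -0.0, 1.117]
contact_force: [3.5, 0.1, -2.9]
opening: 0.319
grasp_force: 60.0
```

drive_tool([
  {"x":0,"y":0,"z":0.03,"ax":0,"ay":0,"az":0,"hand":20},
  {"x":0,"y":0,"z":0.06,"ax":0,"ay":0,"az":0,"hand":20},
  {"x":0,"y":0,"z":0.06,"ax":0,"ay":0,"az":0,"hand":20},
])

```text
clock: 6.8
eef_pos: [495.1, 119.3, 126.1]
tcp_rot: [3.142, -0.0, 1.117]
contact_force: [3.5, 1.1, -2.1]
opening: 0.319
grasp_force: 60.1
```

drive_tool([
  {"x":0,"y":0,"z":0.04,"ax":0,"ay":0,"az":0,"hand":20},
  {"x":0,"y":0,"z":0.08,"ax":0,"ay":0,"az":0,"hand":20},
  {"x":0,"y":0,"z":0.1,"ax":0,"ay":0,"az":0,"hand":20},
  {"x":0,"y":0,"z":0.1,"ax":0,"ay":0,"az":0,"hand":20},
])

```text
clock: 7.2
eef_pos: [495.0, 119.3, 121.1]
tcp_rot: [-3.141, 0.0, 1.117]
contact_force: [2.7, -0.8, -3.6]
opening: 0.319
grasp_force: 60.1
```

drive_tool([
  {"x":0,"y":0,"z":0.08,"ax":0,"ay":0,"az":0,"hand":20},
  {"x":0,"y":0,"z":0.16,"ax":0,"ay":0,"az":0,"hand":20},
  {"x":0,"y":0,"z":0.22,"ax":0,"ay":0,"az":0,"hand":20},
  {"x":0,"y":0,"z":0.26,"ax":0,"ay":0,"az":0,"hand":20},
  {"x":0,"y":0,"z":0.26,"ax":0,"ay":0,"az":0,"hand":20},
])

```text
clock: 7.7
eef_pos: [494.8, 119.3, 107.8]
tcp_rot: [-3.141, 0.0, 1.117]
contact_force: [2.8, 0.1, -3.0]
opening: 0.323
grasp_force: 60.0
```

drive_tool([
  {"x":0,"y":0,"z":0.02,"ax":0,"ay":0,"az":0,"hand":20},
  {"x":0,"y":0,"z":0.04,"ax":0,"ay":0,"az":0,"hand":20},
  {"x":0,"y":0,"z":0.04,"ax":0,"ay":0,"az":0,"hand":20},
])

```text
clock: 8.0
eef_pos: [494.7, 119.3, 106.1]
tcp_rot: [-3.141, 0.0, 1.117]
contact_force: [2.8, -0.0, -3.7]
opening: 0.32
grasp_force: 60.2
```

drive_tool([
  {"x":0,"y":0,"z":0.02,"ax":0,"ay":0,"az":0,"hand":20},
  {"x":0,"y":0,"z":0.04,"ax":0,"ay":0,"az":0,"hand":20},
  {"x":0,"y":0,"z":0.04,"ax":0,"ay":0,"az":0,"hand":20},
])

```text
clock: 8.3
eef_pos: [494.9, 119.4, 105.8]
tcp_rot: [-3.141, 0.0, 1.117]
contact_force: [-5.4, -0.6, 19.8]
opening: 0.322
grasp_force: 63.0
```

Yellow takes the whole pin: the collar came to rest with +20 N at TCP z 105.8. Next is white.

drive_tool([
  {"x":0,"y":0,"z":-0.3,"ax":0,"ay":0,"az":0,"hand":20},
  {"x":0,"y":0,"z":-0.8,"ax":0,"ay":0,"az":0,"hand":20},
  {"x":0,"y":0,"z":-1.4,"ax":0,"ay":0,"az":0,"hand":20},
  {"x":0,"y":0,"z":-1.75,"ax":0,"ay":0,"az":0,"hand":20},
  {"x":-0.8,"y":0.5,"z":-1.75,"ax":0,"ay":0,"az":0,"hand":20},
  {"x":-1.5,"y":0.9,"z":-1.75,"ax":0,"ay":0,"az":0,"hand":20},
  {"x":-2.11,"y":1.25,"z":-1.75,"ax":0,"ay":0,"az":0,"hand":20},
  {"x":-2.11,"y":1.25,"z":-1.75,"ax":0,"ay":0,"az":0,"hand":20},
])

```text
clock: 9.1
eef_pos: [504.0, -6.2, 191.4]
tcp_rot: [-3.14, 0.002, 1.114]
contact_force: [0.5, 0.5, -2.9]
opening: 0.321
grasp_force: 60.5
```

drive_tool([
  {"x":0,"y":0,"z":0,"ax":0,"ay":0,"az":0,"hand":20},
  {"x":0,"y":0,"z":0,"ax":0,"ay":0,"az":0,"hand":20},
])

```text
clock: 9.3
eef_pos: [504.3, -2.3, 191.4]
tcp_rot: [-3.14, 0.0, 1.117]
contact_force: [-0.1, 0.6, -2.3]
opening: 0.32
grasp_force: 60.5
```

```bash
python3 - <<'E'
from h import *
print(monitor.sense()["eef_pos"],to((504.8,-2.9,166),1.117))
s=imaging.grab_frame("scene");im=imaging.grab_frame("top")
b=cv2.resize(s[160:260,200:360],(800,500),interpolation=cv2.INTER_CUBIC)
cv2.imwrite("pics/w1.png",np.clip(b[:,:,::-1]*1.6,0,255).astype('uint8'))
E
```

```text
[504.34830723  -2.27906301 191.4475733 ] (array([-0.007,  0.014,  0.509]), array([-0.013,  0.003,  0.003]))
```

View pics/w1.png

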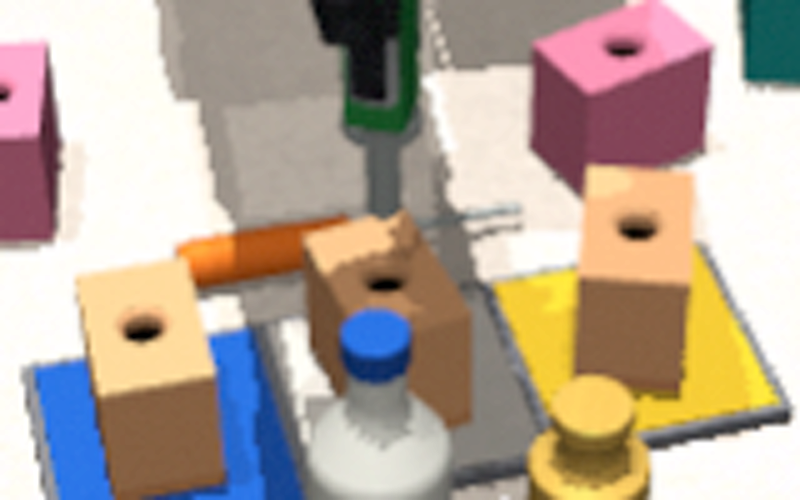

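The gauge pin (383,210) is aligned above the white bore (385,283), and the yellow specimen is still in place.

drive_tool([
  {"x":0,"y":0.01,"z":0.4,"ax":0,"ay":0,"az":0,"hand":20},
  {"x":0,"y":0.01,"z":0.65,"ax":0,"ay":0,"az":0,"hand":20},
  {"x":0,"y":0.01,"z":0.73,"ax":0,"ay":0,"az":0,"hand":20},
  {"x":0,"y":0.01,"z":0.8,"ax":0,"ay":0,"az":0,"hand":20},
  {"x":0,"y":0.01,"z":0.88,"ax":0,"ay":0,"az":0,"hand":20},
  {"x":0,"y":0.01,"z":0.96,"ax":0,"ay":0,"az":0,"hand":20},
  {"x":0,"y":0.01,"z":1.04,"ax":0,"ay":0,"az":0,"hand":20},
  {"x":0,"y":0.01,"z":1.1,"ax":0,"ay":0,"az":0,"hand":20},
])

```text
clock: 10.2
eef_pos: [505.5, -3.1, 136.6]
tcp_rot: [3.141, -0.0, 1.117]
contact_force: [0.5, 0.0, -2.5]
opening: 0.319
grasp_force: 60.5
```

drive_tool([
  {"x":0,"y":0,"z":0.03,"ax":0,"ay":0,"az":0,"hand":20},
  {"x":0,"y":0,"z":0.06,"ax":0,"ay":0,"az":0,"hand":20},
  {"x":0,"y":0,"z":0.08,"ax":0,"ay":0,"az":0,"hand":20},
  {"x":0,"y":0,"z":0.08,"ax":0,"ay":0,"az":0,"hand":20},
])

```text
clock: 10.6
eef_pos: [505.5, -3.1, 132.7]
tcp_rot: [3.142, 0.0, 1.117]
contact_force: [-0.1, -0.9, -2.8]
opening: 0.32
grasp_force: 60.5
```

drive_tool([
  {"x":0,"y":0,"z":0.02,"ax":0,"ay":0,"az":0,"hand":20},
  {"x":0,"y":0,"z":0.04,"ax":0,"ay":0,"az":0,"hand":20},
  {"x":0,"y":0,"z":0.04,"ax":0,"ay":0,"az":0,"hand":20},
])

```text
clock: 10.9
eef_pos: [505.6, -3.1, 130.9]
tcp_rot: [3.141, -0.0, 1.117]
contact_force: [-0.4, 0.2, -1.2]
opening: 0.318
grasp_force: 60.7
```

drive_tool([
  {"x":0,"y":0,"z":0.02,"ax":0,"ay":0,"az":0,"hand":20},
  {"x":0,"y":0,"z":0.03,"ax":0,"ay":0,"az":0,"hand":20},
  {"x":0,"y":0,"z":0.03,"ax":0,"ay":0,"az":0,"hand":20},
])

```text
clock: 11.2
eef_pos: [506.4, -3.1, 130.8]
tcp_rot: [3.14, -0.001, 1.117]
contact_force: [-2.8, -0.2, 13.4]
opening: 0.321
grasp_force: 62.6
```

White is blocked: it stopped 25 mm down. Next is blue.

drive_tool([
  {"x":0,"y":0,"z":-0.3,"ax":0,"ay":0,"az":0,"hand":20},
  {"x":0,"y":0,"z":-0.8,"ax":0,"ay":0,"az":0,"hand":20},
  {"x":0,"y":0,"z":-1.24,"ax":0,"ay":0,"az":0,"hand":20},
  {"x":0,"y":0,"z":-1.24,"ax":0,"ay":0,"az":0,"hand":20},
  {"x":-0.7,"y":0.4,"z":-1.24,"ax":0,"ay":0,"az":0,"hand":20},
  {"x":-1.4,"y":0.8,"z":-1.24,"ax":0,"ay":0,"az":0,"hand":20},
  {"x":-1.92,"y":1.16,"z":-1.24,"ax":0,"ay":0,"az":0,"hand":20},
  {"x":-1.92,"y":1.16,"z":-1.24,"ax":0,"ay":0,"az":0,"hand":20},
])

```text
clock: 12.0
eef_pos: [515.6, -117.9, 190.2]
tcp_rot: [3.142, 0.001, 1.115]
contact_force: [0.2, 0.2, -2.4]
opening: 0.322
grasp_force: 60.5
```

drive_tool([
  {"x":0,"y":0,"z":0,"ax":0,"ay":0,"az":0,"hand":20},
  {"x":0,"y":0,"z":0,"ax":0,"ay":0,"az":0,"hand":20},
])

```text
clock: 12.2
eef_pos: [514.9, -114.1, 190.4]
tcp_rot: [-3.14, 0.0, 1.117]
contact_force: [-1.7, -0.2, -1.5]
opening: 0.32
grasp_force: 60.5
```

```bash
python3 - <<'E'
from h import *
print(monitor.sense()["eef_pos"],to((515.8,-115.1,135.8),1.117))
E
```

```text
[ 514.88599822 -114.08016601  190.41401481] (array([-0.01 ,  0.027,  1.092]), array([-0.015,  0.   ,  0.004]))
```

drive_tool([
  {"x":-0.01,"y":0.02,"z":0.4,"ax":0,"ay":0,"az":0,"hand":20},
  {"x":-0.01,"y":0.02,"z":0.63,"ax":0,"ay":0,"az":0,"hand":20},
  {"x":-0.01,"y":0.02,"z":0.71,"ax":0,"ay":0,"az":0,"hand":20},
  {"x":-0.01,"y":0.02,"z":0.78,"ax":0,"ay":0,"az":0,"hand":20},
  {"x":-0.01,"y":0.02,"z":0.86,"ax":0,"ay":0,"az":0,"hand":20},
  {"x":-0.01,"y":0.02,"z":0.94,"ax":0,"ay":0,"az":0,"hand":20},
  {"x":-0.01,"y":0.02,"z":1.02,"ax":0,"ay":0,"az":0,"hand":20},
  {"x":-0.01,"y":0.02,"z":1.08,"ax":0,"ay":0,"az":0,"hand":20},
])

```text
clock: 13.0
eef_pos: [516.6, -115.7, 137.2]
tcp_rot: [3.141, -0.0, 1.117]
contact_force: [2.1, 1.3, -1.5]
opening: 0.319
grasp_force: 60.6
```

drive_tool([
  {"x":0,"y":0,"z":0.03,"ax":0,"ay":0,"az":0,"hand":20},
  {"x":0,"y":0,"z":0.06,"ax":0,"ay":0,"az":0,"hand":20},
  {"x":0,"y":0,"z":0.1,"ax":0,"ay":0,"az":0,"hand":20},
  {"x":0,"y":0,"z":0.1,"ax":0,"ay":0,"az":0,"hand":20},
])

```text
clock: 13.4
eef_pos: [516.4, -115.7, 132.2]
tcp_rot: [3.141, -0.0, 1.117]
contact_force: [3.4, 0.3, -4.5]
opening: 0.319
grasp_force: 60.3
```

drive_tool([
  {"x":0,"y":0,"z":0.02,"ax":0,"ay":0,"az":0,"hand":20},
  {"x":0,"y":0,"z":0.04,"ax":0,"ay":0,"az":0,"hand":20},
  {"x":0,"y":0,"z":0.04,"ax":0,"ay":0,"az":0,"hand":20},
])

```text
clock: 13.7
eef_pos: [516.6, -115.8, 130.9]
tcp_rot: [3.141, -0.0, 1.117]
contact_force: [2.3, 0.3, 4.3]
opening: 0.322
grasp_force: 61.2
```

drive_tool([
  {"x":0,"y":0,"z":0.02,"ax":0,"ay":0,"az":0,"hand":20},
  {"x":0,"y":0,"z":0.03,"ax":0,"ay":0,"az":0,"hand":20},
  {"x":0,"y":0,"z":0.03,"ax":0,"ay":0,"az":0,"hand":20},
])

```text
clock: 14.0
eef_pos: [517.1, -116.0, 130.7]
tcp_rot: [3.14, -0.0, 1.117]
contact_force: [-1.6, 2.6, 18.9]
opening: 0.324
grasp_force: 63.3
```

Blue is blocked too, so I'll return the gauge to yellow.

drive_tool([
  {"x":0,"y":0,"z":-0.3,"ax":0,"ay":0,"az":0,"hand":20},
  {"x":0,"y":0,"z":-0.8,"ax":0,"ay":0,"az":0,"hand":20},
  {"x":0,"y":0,"z":-1.25,"ax":0,"ay":0,"az":0,"hand":20},
  {"x":0,"y":0,"z":-1.25,"ax":0,"ay":0,"az":0,"hand":20},
  {"x":0.8,"y":-0.49,"z":-1.25,"ax":0,"ay":0,"az":0,"hand":20},
  {"x":1.6,"y":-0.97,"z":-1.25,"ax":0,"ay":0,"az":0,"hand":20},
  {"x":2.4,"y":-1.46,"z":-1.25,"ax":0,"ay":0,"az":0,"hand":20},
  {"x":3.2,"y":-1.94,"z":-1.25,"ax":0,"ay":0,"az":0,"hand":20},
])

```text
clock: 14.8
eef_pos: [497.5, 71.8, 189.8]
tcp_rot: [-3.14, 0.002, 1.117]
contact_force: [1.9, 1.0, -2.3]
opening: 0.316
grasp_force: 60.5
```

drive_tool([
  {"x":0.84,"y":-0.5,"z":0,"ax":0,"ay":0,"az":0,"hand":20},
  {"x":0.84,"y":-0.5,"z":0,"ax":0,"ay":0,"az":0,"hand":20},
  {"x":0.84,"y":-0.5,"z":0,"ax":0,"ay":0,"az":0,"hand":20},
  {"x":0.84,"y":-0.5,"z":0,"ax":0,"ay":0,"az":0,"hand":20},
])

```text
clock: 15.2
eef_pos: [494.3, 118.5, 190.3]
tcp_rot: [-3.14, 0.002, 1.117]
contact_force: [-1.0, -0.5, -3.0]
opening: 0.319
grasp_force: 60.7
```

```bash
python3 - <<'E'
from h import *
print(monitor.sense()["eef_pos"],to((495,119.4,130),1.117))
E
```

```text
[494.34029767 118.51664068 190.31368599] (array([0.024, 0.006, 1.206]), array([-0.012,  0.015,  0.002]))
```

drive_tool([
  {"x":0.015,"y":0.005,"z":0.4,"ax":0,"ay":0,"az":0,"hand":20},
  {"x":0.015,"y":0.005,"z":0.65,"ax":0,"ay":0,"az":0,"hand":20},
  {"x":0.015,"y":0.005,"z":0.75,"ax":0,"ay":0,"az":0,"hand":20},
  {"x":0.015,"y":0.005,"z":0.85,"ax":0,"ay":0,"az":0,"hand":20},
  {"x":0.015,"y":0.005,"z":1.0,"ax":0,"ay":0,"az":0,"hand":20},
  {"x":0.015,"y":0.005,"z":1.2,"ax":0,"ay":0,"az":0,"hand":20},
  {"x":0.015,"y":0.005,"z":1.4,"ax":0,"ay":0,"az":0,"hand":20},
  {"x":0.015,"y":0.005,"z":1.6,"ax":0,"ay":0,"az":0,"hand":20},
])

```text
clock: 16.0
eef_pos: [495.6, 119.9, 110.5]
tcp_rot: [3.142, -0.0, 1.117]
contact_force: [0.1, 0.0, -2.3]
opening: 0.322
grasp_force: 60.6
```

drive_tool([
  {"x":0,"y":0,"z":0.03,"ax":0,"ay":0,"az":0,"hand":20},
  {"x":0,"y":0,"z":0.06,"ax":0,"ay":0,"az":0,"hand":20},
  {"x":0,"y":0,"z":0.08,"ax":0,"ay":0,"az":0,"hand":20},
  {"x":0,"y":0,"z":0.08,"ax":0,"ay":0,"az":0,"hand":20},
])

```text
clock: 16.4
eef_pos: [495.8, 120.0, 107.5]
tcp_rot: [3.141, -0.0, 1.117]
contact_force: [-0.0, 0.3, -2.2]
opening: 0.323
grasp_force: 60.6
```

drive_tool([
  {"x":0,"y":0,"z":0.02,"ax":0,"ay":0,"az":0,"hand":20},
  {"x":0,"y":0,"z":0.04,"ax":0,"ay":0,"az":0,"hand":20},
  {"x":0,"y":0,"z":0.05,"ax":0,"ay":0,"az":0,"hand":20},
  {"x":0,"y":0,"z":0.05,"ax":0,"ay":0,"az":0,"hand":20},
])

```text
clock: 16.8
eef_pos: [495.9, 120.0, 105.9]
tcp_rot: [3.141, -0.0, 1.117]
contact_force: [-3.3, 0.4, 9.7]
opening: 0.32
grasp_force: 62.4
```

drive_tool([
  {"x":0,"y":0,"z":0,"ax":0,"ay":0,"az":0,"hand":50},
  {"x":0,"y":0,"z":0,"ax":0,"ay":0,"az":0,"hand":60},
  {"x":0,"y":0,"z":0,"ax":0,"ay":0,"az":0,"hand":60},
  {"x":0,"y":0,"z":-0.3,"ax":0,"ay":0,"az":0,"hand":60},
  {"x":0,"y":0,"z":-0.8,"ax":0,"ay":0,"az":0,"hand":60},
  {"x":0,"y":0,"z":-1.5,"ax":0,"ay":0,"az":0,"hand":60},
  {"x":0,"y":0,"z":-2.1,"ax":0,"ay":0,"az":0,"hand":60},
  {"x":0,"y":0,"z":-2.1,"ax":0,"ay":0,"az":0,"hand":60},
])

```text
clock: 17.6
eef_pos: [498.1, 120.5, 213.7]
tcp_rot: [3.136, -0.004, 1.117]
contact_force: [0.3, 0.2, -0.4]
opening: 0.701
grasp_force: 0.0
```

```bash
python3 - <<'E'
from h import *
print(monitor.sense()["eef_pos"],monitor.sense()["opening"],to((515.8,-115,200),.06),to((515.8,-115,200),.06+np.pi))
E
```

```text
[498.05071325 120.49828186 213.71554454] 0.7014395687738224 (array([-4.079,  2.381,  0.269]), array([ 0.024, -0.065, 10.096])) (array([-4.079,  2.381,  0.269]), array([  0.075,   0.028, -19.904]))
```

drive_tool([
  {"x":-4.06,"y":2.38,"z":0.1,"ax":0,"ay":0,"az":10.1,"hand":74},
  {"x":-4.06,"y":2.38,"z":0.1,"ax":0,"ay":0,"az":10.1,"hand":74},
  {"x":-4.06,"y":2.38,"z":0.1,"ax":0,"ay":0,"az":10.1,"hand":74},
  {"x":-4.06,"y":2.38,"z":0.1,"ax":0,"ay":0,"az":10.1,"hand":74},
  {"x":-4.06,"y":2.38,"z":0.1,"ax":0,"ay":0,"az":10.1,"hand":74},
  {"x":-4.06,"y":2.38,"z":0.1,"ax":0,"ay":0,"az":10.1,"hand":74},
  {"x":-4.06,"y":2.38,"z":0.1,"ax":0,"ay":0,"az":10.1,"hand":74},
  {"x":-4.06,"y":2.38,"z":0.1,"ax":0,"ay":0,"az":10.1,"hand":74},
])

```text
clock: 18.4
eef_pos: [513.2, -115.1, 203.9]
tcp_rot: [-3.141, 0.001, 0.056]
contact_force: [0.1, 0.5, 0.7]
opening: 0.869
grasp_force: 0.0
```

drive_tool([
  {"x":0,"y":0,"z":0,"ax":0,"ay":0,"az":0,"hand":74},
  {"x":0,"y":0,"z":0,"ax":0,"ay":0,"az":0,"hand":74},
])

```text
clock: 18.6
eef_pos: [513.5, -114.4, 204.5]
tcp_rot: [-3.141, 0.0, 0.064]
contact_force: [-0.5, 0.1, 0.5]
opening: 0.865
grasp_force: 0.0
```

```bash
python3 - <<'E'
from h import *
print(monitor.sense()["eef_pos"],monitor.sense()["opening"],to((516,-115.5,32),.06))
im=imaging.grab_frame("top");s=imaging.grab_frame("scene")
b=cv2.resize(s[150:270,200:360],(800,600),interpolation=cv2.INTER_CUBIC)
cv2.imwrite("pics/b2.png",np.clip(b[:,:,::-1]*1.6,0,255).astype('uint8'))
E
```

```text
[ 513.51241115 -114.37626082  204.48529187] 0.8647329539250092 (array([0.05 , 0.026, 3.45 ]), array([-0.001,  0.004,  0.034]))
```

View pics/b2.png

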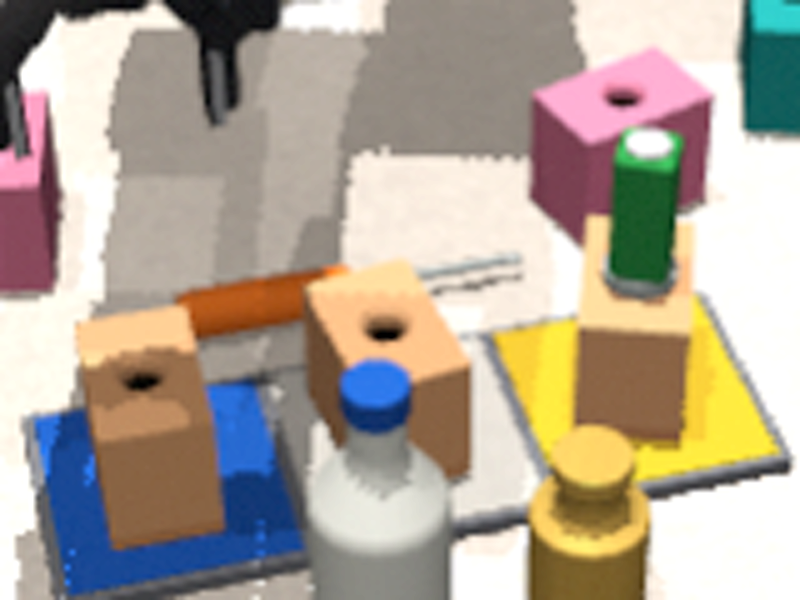

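The gauge stands fully home in yellow, with its collar on the top face at (640,280). The fingers, at (20,155) and (220,115), straddle the blue specimen.

drive_tool([
  {"x":0.04,"y":0.02,"z":0.9,"ax":0,"ay":0,"az":0,"hand":74},
  {"x":0.04,"y":0.02,"z":1.8,"ax":0,"ay":0,"az":0,"hand":74},
  {"x":0.04,"y":0.02,"z":2.6,"ax":0,"ay":0,"az":0,"hand":74},
  {"x":0.04,"y":0.02,"z":3.2,"ax":0,"ay":0,"az":0,"hand":74},
  {"x":0.04,"y":0.02,"z":3.42,"ax":0,"ay":0,"az":0,"hand":74},
  {"x":0.04,"y":0.02,"z":3.42,"ax":0,"ay":0,"az":0,"hand":74},
  {"x":0.04,"y":0.02,"z":3.42,"ax":0,"ay":0,"az":0,"hand":58},
  {"x":0.04,"y":0.02,"z":3.42,"ax":0,"ay":0,"az":0,"hand":40},
], grip_force=60)

```text
clock: 19.5
eef_pos: [517.1, -115.9, 35.6]
tcp_rot: [3.141, -0.003, 0.06]
contact_force: [0.8, -1.0, -6.4]
opening: 0.601
grasp_force: 63.4
```

drive_tool([
  {"x":0,"y":0,"z":0,"ax":0,"ay":0,"az":0,"hand":40},
  {"x":0,"y":0,"z":0,"ax":0,"ay":0,"az":0,"hand":40},
])

```text
clock: 19.7
eef_pos: [517.2, -115.9, 35.6]
tcp_rot: [3.141, -0.003, 0.06]
contact_force: [-0.4, -0.8, 8.9]
opening: 0.6
grasp_force: 64.5
```

drive_tool([
  {"x":0,"y":0,"z":-0.3,"ax":0,"ay":0,"az":0,"hand":40},
  {"x":0,"y":0,"z":-0.9,"ax":0,"ay":0,"az":0,"hand":40},
  {"x":0,"y":0.4,"z":-1.5,"ax":0,"ay":0,"az":0,"hand":40},
  {"x":0.2,"y":1.2,"z":-1.6,"ax":0,"ay":0,"az":-0.1,"hand":40},
  {"x":0.4,"y":2.1,"z":-1.6,"ax":0,"ay":0,"az":-0.1,"hand":40},
  {"x":0.6,"y":3.0,"z":-1.6,"ax":0,"ay":0,"az":-0.1,"hand":40},
  {"x":0.77,"y":3.8,"z":-1.6,"ax":0,"ay":0,"az":-0.1,"hand":40},
  {"x":0.77,"y":4.29,"z":-1.6,"ax":0,"ay":0,"az":-0.1,"hand":40},
])

```text
clock: 20.5
eef_pos: [567.6, -330.4, 114.1]
tcp_rot: [3.14, -0.001, 0.069]
contact_force: [0.7, 0.9, -7.6]
opening: 0.6
grasp_force: 65.9
```

drive_tool([
  {"x":0,"y":0,"z":0,"ax":0,"ay":0,"az":0,"hand":40},
  {"x":0,"y":0,"z":0,"ax":0,"ay":0,"az":0,"hand":40},
  {"x":0,"y":0,"z":0,"ax":0,"ay":0,"az":0,"hand":40},
])

```text
clock: 20.8
eef_pos: [566.2, -326.3, 113.5]
tcp_rot: [-3.141, 0.001, 0.07]
contact_force: [-0.3, 0.2, -5.8]
opening: 0.6
grasp_force: 66.1
```

```bash
python3 - <<'E'
from h import *
print(monitor.sense()["eef_pos"],monitor.sense()["opening"],to((568.5,-327.8,29.6),.073))
s=imaging.grab_frame("scene");im=imaging.grab_frame("top")
o=np.hstack([cv2.resize(s[190:310,90:200],(400,436)),cv2.resize(im[120:260,370:480],(400,509))[:436]])
cv2.imwrite("pics/t1.png",np.clip(o[:,:,::-1]*1.6,0,255).astype('uint8'))
E
```

```text
[ 566.19661466 -326.29508781  113.50943075] 0.6004739183808534 (array([0.046, 0.035, 1.678]), array([-0.01 ,  0.01 , -0.025]))
```

View pics/t1.png

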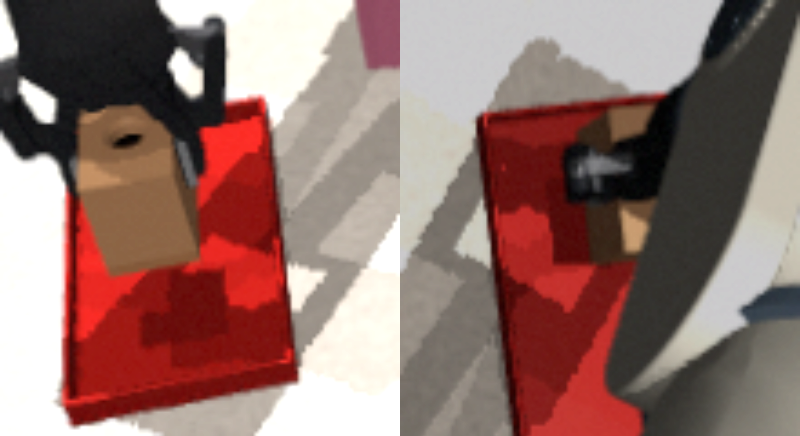

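The blue specimen is held level above the far half of the tray. I'll lower it now.

drive_tool([
  {"x":0.04,"y":0.03,"z":0.6,"ax":0,"ay":0,"az":0,"hand":40},
  {"x":0.04,"y":0.03,"z":1.1,"ax":0,"ay":0,"az":0,"hand":40},
  {"x":0.04,"y":0.03,"z":1.4,"ax":0,"ay":0,"az":0,"hand":40},
  {"x":0.04,"y":0.03,"z":1.55,"ax":0,"ay":0,"az":0,"hand":40},
  {"x":0.04,"y":0.03,"z":1.62,"ax":0,"ay":0,"az":0,"hand":40},
  {"x":0.04,"y":0.03,"z":1.65,"ax":0,"ay":0,"az":0,"hand":40},
  {"x":0.04,"y":0.03,"z":1.65,"ax":0,"ay":0,"az":0,"hand":40},
])

```text
clock: 21.6
eef_pos: [569.5, -329.0, 32.1]
tcp_rot: [3.141, -0.001, 0.07]
contact_force: [0.2, -0.3, -6.8]
opening: 0.6
grasp_force: 65.9
```

drive_tool([
  {"x":0,"y":0,"z":0.02,"ax":0,"ay":0,"az":0,"hand":40},
  {"x":0,"y":0,"z":0.03,"ax":0,"ay":0,"az":0,"hand":40},
  {"x":0,"y":0,"z":0.03,"ax":0,"ay":0,"az":0,"hand":40},
])

```text
clock: 21.9
eef_pos: [569.1, -328.9, 30.1]
tcp_rot: [3.141, -0.0, 0.07]
contact_force: [0.3, -0.0, -6.7]
opening: 0.6
grasp_force: 65.9
```

drive_tool([
  {"x":0,"y":0,"z":0.01,"ax":0,"ay":0,"az":0,"hand":40},
  {"x":0,"y":0,"z":0.02,"ax":0,"ay":0,"az":0,"hand":40},
  {"x":0,"y":0,"z":0.02,"ax":0,"ay":0,"az":0,"hand":40},
])

```text
clock: 22.2
eef_pos: [569.1, -328.9, 29.7]
tcp_rot: [3.141, -0.0, 0.07]
contact_force: [-4.9, 1.4, 5.4]
opening: 0.599
grasp_force: 67.3
```

drive_tool([
  {"x":0,"y":0,"z":0,"ax":0,"ay":0,"az":0,"hand":60},
  {"x":0,"y":0,"z":0,"ax":0,"ay":0,"az":0,"hand":74},
  {"x":0,"y":0,"z":0,"ax":0,"ay":0,"az":0,"hand":74},
  {"x":0,"y":0,"z":-0.4,"ax":0,"ay":0,"az":0,"hand":74},
  {"x":0,"y":0,"z":-1.2,"ax":0,"ay":0,"az":0,"hand":74},
  {"x":0,"y":0,"z":-2.1,"ax":0,"ay":0,"az":0,"hand":74},
  {"x":0,"y":0,"z":-2.9,"ax":0,"ay":0,"az":0,"hand":74},
  {"x":0,"y":0,"z":-2.9,"ax":0,"ay":0,"az":0,"hand":74},
])

```text
clock: 23.0
eef_pos: [572.4, -330.7, 180.4]
tcp_rot: [3.136, -0.009, 0.07]
contact_force: [0.9, 0.5, 0.0]
opening: 0.864
grasp_force: 0.0
```

```bash
python3 - <<'E'
from h import *
print(monitor.sense()["eef_pos"],monitor.sense()["opening"],to((504.8,-3,175),.182))
E
```

```text
[ 572.35250372 -330.68260711  180.3864874 ] 0.8644475393084654 (array([-0.89 , -6.633,  0.061]), array([ 0.061, -0.08 , -1.069]))
```

drive_tool([
  {"x":-0.84,"y":-6.6,"z":0,"ax":0,"ay":0,"az":-1.07,"hand":74},
  {"x":-0.84,"y":-6.6,"z":0,"ax":0,"ay":0,"az":-1.07,"hand":74},
  {"x":-0.84,"y":-6.6,"z":0,"ax":0,"ay":0,"az":-1.07,"hand":74},
  {"x":-0.84,"y":-6.6,"z":0,"ax":0,"ay":0,"az":-1.07,"hand":74},
  {"x":-0.84,"y":-6.6,"z":0,"ax":0,"ay":0,"az":-1.07,"hand":74},
  {"x":-0.84,"y":-6.6,"z":0,"ax":0,"ay":0,"az":-1.07,"hand":74},
  {"x":-0.84,"y":-6.6,"z":0,"ax":0,"ay":0,"az":-1.07,"hand":74},
  {"x":-0.84,"y":-6.6,"z":0,"ax":0,"ay":0,"az":-1.07,"hand":74},
])

```text
clock: 23.8
eef_pos: [502.9, 0.8, 173.4]
tcp_rot: [-3.141, 0.001, 0.186]
contact_force: [-0.8, 0.0, -0.2]
opening: 0.865
grasp_force: 0.0
```

drive_tool([
  {"x":0,"y":0,"z":0,"ax":0,"ay":0,"az":0,"hand":74},
  {"x":0,"y":0,"z":0,"ax":0,"ay":0,"az":0,"hand":74},
  {"x":0,"y":0,"z":0,"ax":0,"ay":0,"az":0,"hand":74},
])

```text
clock: 24.1
eef_pos: [504.3, -3.6, 173.6]
tcp_rot: [3.141, 0.0, 0.181]
contact_force: [-0.8, -0.3, -0.1]
opening: 0.866
grasp_force: 0.0
```

```bash
python3 - <<'E'
from h import *
print(monitor.sense()["eef_pos"],monitor.sense()["opening"],to((504.8,-3,35),.182))
E
```

```text
[504.25441811  -3.56314452 173.63123456] 0.8660617278605821 (array([ 0.013, -0.01 ,  2.773]), array([ 0.002,  0.   , -0.013]))
```

drive_tool([
  {"x":0.01,"y":-0.01,"z":0.8,"ax":0,"ay":0,"az":0,"hand":74},
  {"x":0.01,"y":-0.01,"z":1.6,"ax":0,"ay":0,"az":0,"hand":74},
  {"x":0.01,"y":-0.01,"z":2.4,"ax":0,"ay":0,"az":0,"hand":74},
  {"x":0.01,"y":-0.01,"z":2.77,"ax":0,"ay":0,"az":0,"hand":74},
  {"x":0.01,"y":-0.01,"z":2.77,"ax":0,"ay":0,"az":0,"hand":74},
  {"x":0.01,"y":-0.01,"z":2.77,"ax":0,"ay":0,"az":0,"hand":58},
  {"x":0.01,"y":-0.01,"z":2.77,"ax":0,"ay":0,"az":0,"hand":40},
  {"x":0.01,"y":-0.01,"z":2.77,"ax":0,"ay":0,"az":0,"hand":40},
])

```text
clock: 24.9
eef_pos: [505.4, -2.3, 36.6]
tcp_rot: [3.141, -0.002, 0.182]
contact_force: [-0.1, -3.3, -0.2]
opening: 0.608
grasp_force: 63.9
```

drive_tool([
  {"x":0,"y":0,"z":0,"ax":0,"ay":0,"az":0,"hand":40},
  {"x":0,"y":0,"z":0,"ax":0,"ay":0,"az":0,"hand":40},
])

```text
clock: 25.1
eef_pos: [505.4, -2.3, 36.6]
tcp_rot: [3.141, -0.002, 0.182]
contact_force: [-2.0, -5.4, 7.5]
opening: 0.603
grasp_force: 64.4
```

drive_tool([
  {"x":0,"y":0,"z":-0.3,"ax":0,"ay":0,"az":0,"hand":40},
  {"x":0,"y":0,"z":-0.9,"ax":0,"ay":0,"az":0,"hand":40},
  {"x":0,"y":0,"z":-1.6,"ax":0,"ay":0,"az":0,"hand":40},
  {"x":-0.25,"y":0.75,"z":-1.8,"ax":0,"ay":0,"az":0.3,"hand":40},
  {"x":-0.5,"y":1.6,"z":-1.8,"ax":0,"ay":0,"az":0.6,"hand":40},
  {"x":-0.8,"y":2.45,"z":-1.8,"ax":0,"ay":0,"az":1.04,"hand":40},
  {"x":-1.1,"y":3.3,"z":-1.8,"ax":0,"ay":0,"az":1.04,"hand":40},
  {"x":-1.4,"y":4.15,"z":-1.8,"ax":0,"ay":0,"az":1.04,"hand":40},
])

```text
clock: 25.9
eef_pos: [472.1, -219.8, 125.2]
tcp_rot: [-3.141, 0.0, 0.073]
contact_force: [1.1, 0.5, -7.9]
opening: 0.603
grasp_force: 65.6
```

```bash
python3 - <<'E'
from h import *
print(monitor.sense()["eef_pos"],monitor.sense()["opening"],to((456.9,-336,125),.073))
E
```

```text
[ 472.05571049 -219.811386    125.19683113] 0.603040858978609 (array([-0.473,  2.295,  0.003]), array([-0.006,  0.004,  0.003]))
```

drive_tool([
  {"x":-0.25,"y":0.8,"z":0,"ax":0,"ay":0,"az":0,"hand":40},
  {"x":-0.4,"y":1.6,"z":0,"ax":0,"ay":0,"az":0,"hand":40},
  {"x":-0.47,"y":2.28,"z":0,"ax":0,"ay":0,"az":0,"hand":40},
  {"x":-0.47,"y":2.28,"z":0,"ax":0,"ay":0,"az":0,"hand":40},
  {"x":-0.47,"y":2.28,"z":0,"ax":0,"ay":0,"az":0,"hand":40},
  {"x":-0.47,"y":2.28,"z":0.6,"ax":0,"ay":0,"az":0,"hand":40},
  {"x":-0.47,"y":2.28,"z":1.0,"ax":0,"ay":0,"az":0,"hand":40},
  {"x":-0.47,"y":2.28,"z":1.0,"ax":0,"ay":0,"az":0,"hand":40},
])

```text
clock: 26.7
eef_pos: [455.9, -331.1, 72.6]
tcp_rot: [-3.137, 0.005, 0.074]
contact_force: [-1.0, 0.8, -7.3]
opening: 0.602
grasp_force: 66.5
```

```bash
python3 - <<'E'
from h import *
print(monitor.sense()["eef_pos"],monitor.sense()["opening"],to((456.9,-336,30.6),.073))
E
```

```text
[ 455.91157012 -331.10500517   72.58648957] 0.60193468439398 (array([0.016, 0.103, 0.839]), array([-0.043,  0.046,  0.012]))
```

drive_tool([
  {"x":0,"y":0.07,"z":0,"ax":0,"ay":0,"az":0,"hand":40},
  {"x":0,"y":0.07,"z":0.3,"ax":0,"ay":0,"az":0,"hand":40},
  {"x":0,"y":0.07,"z":0.6,"ax":0,"ay":0,"az":0,"hand":40},
  {"x":0,"y":0.07,"z":0.76,"ax":0,"ay":0,"az":0,"hand":40},
  {"x":0,"y":0.07,"z":0.8,"ax":0,"ay":0,"az":0,"hand":40},
  {"x":0,"y":0.07,"z":0.8,"ax":0,"ay":0,"az":0,"hand":40},
  {"x":0,"y":0.07,"z":0.8,"ax":0,"ay":0,"az":0,"hand":40},
])

```text
clock: 27.4
eef_pos: [458.5, -337.8, 35.5]
tcp_rot: [3.141, -0.0, 0.073]
contact_force: [0.4, -0.0, -7.6]
opening: 0.602
grasp_force: 66.5
```

drive_tool([
  {"x":0,"y":0,"z":0.02,"ax":0,"ay":0,"az":0,"hand":40},
  {"x":0,"y":0,"z":0.03,"ax":0,"ay":0,"az":0,"hand":40},
  {"x":0,"y":0,"z":0.03,"ax":0,"ay":0,"az":0,"hand":40},
])

```text
clock: 27.7
eef_pos: [458.3, -337.7, 34.0]
tcp_rot: [3.141, -0.0, 0.073]
contact_force: [0.4, 0.5, -7.5]
opening: 0.598
grasp_force: 66.5
```

drive_tool([
  {"x":0,"y":0.0,"z":0.02,"ax":0,"ay":0,"az":0,"hand":40},
  {"x":0,"y":0,"z":0.04,"ax":0,"ay":0,"az":0,"hand":40},
  {"x":0,"y":0,"z":0.06,"ax":0,"ay":0,"az":0,"hand":40},
  {"x":0,"y":0,"z":0.06,"ax":0,"ay":0,"az":0,"hand":40},
  {"x":0,"y":0,"z":0.06,"ax":0,"ay":0,"az":0,"hand":40},
])

```text
clock: 28.2
eef_pos: [458.3, -337.6, 30.8]
tcp_rot: [-3.142, 0.0, 0.073]
contact_force: [0.2, 0.5, -7.4]
opening: 0.598
grasp_force: 66.7
```

drive_tool([
  {"x":0,"y":0,"z":0.01,"ax":0,"ay":0,"az":0,"hand":40},
  {"x":0,"y":0,"z":0.02,"ax":0,"ay":0,"az":0,"hand":40},
  {"x":0,"y":0,"z":0.02,"ax":0,"ay":0,"az":0,"hand":40},
])

```text
clock: 28.5
eef_pos: [458.2, -337.6, 30.6]
tcp_rot: [-3.142, 0.0, 0.073]
contact_force: [-5.5, 2.5, 6.1]
opening: 0.605
grasp_force: 68.1
```

Contact with the tray floor. I'll release and rise.

drive_tool([
  {"x":0,"y":0,"z":0,"ax":0,"ay":0,"az":0,"hand":60},
  {"x":0,"y":0,"z":0,"ax":0,"ay":0,"az":0,"hand":74},
  {"x":0,"y":0,"z":0,"ax":0,"ay":0,"az":0,"hand":74},
  {"x":0,"y":0,"z":-0.4,"ax":0,"ay":0,"az":0,"hand":74},
  {"x":0,"y":0,"z":-1.2,"ax":0,"ay":0,"az":0,"hand":74},
  {"x":0,"y":0,"z":-2.1,"ax":0,"ay":0,"az":0,"hand":74},
  {"x":0,"y":0,"z":-3.0,"ax":0,"ay":0,"az":0,"hand":74},
  {"x":0,"y":0,"z":-4.0,"ax":0,"ay":0,"az":0,"hand":74},
])

```text
clock: 29.3
eef_pos: [457.9, -337.3, 231.2]
tcp_rot: [-3.141, 0.001, 0.073]
contact_force: [0.7, -0.2, -0.0]
opening: 0.868
grasp_force: 0.0
```

```bash
python3 - <<'E'
from h import *
print(monitor.sense()["eef_pos"],monitor.sense()["contact_force"])
s=imaging.grab_frame("scene")
cv2.imwrite("pics/end.png",np.clip(cv2.resize(s[150:330,90:370],(800,514),interpolation=cv2.INTER_CUBIC)[:,:,::-1]*1.6,0,255).astype('uint8'))
E
```

```text
[ 457.87374267 -337.25422195  231.21943886] [ 0.66578123 -0.17087573 -0.01163154]
```

View pics/end.png

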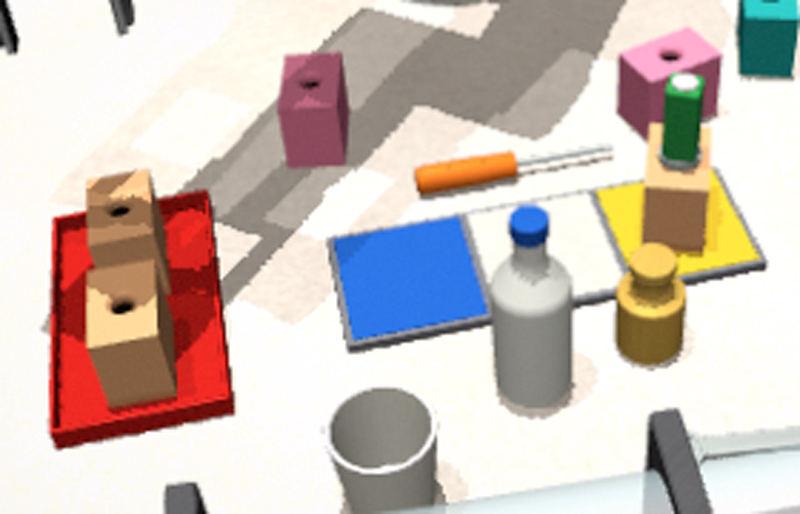

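The two rejects, at (120,210) and (125,310), stand upright in the red tray. The gauge is home in the yellow-pad specimen at (680,130), and the bystanders have not moved.

```bash
python3 -c "
from rig import r
print(r.sign_off())"
```

```text
the job is handed in; nothing more can be done
None
```

The job is done and handed in: the gauge stands fully home in the yellow-pad specimen, the only one with a clear bore, and the white and blue specimens, where it stopped 25 mm down, stand upright in the red tray.

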